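# Re-zero the tablet mill and back off two marks

## Task

The burrs of the tablet mill with the blue ring need setting: turn its blue ring clockwise (seen from above) until the burrs touch and the ring comes to its stop, then back it off counterclockwise by two scale marks, which is 60 degrees from the stop, and let go. Leave the ring of the orange mill as it is.

Things in the scene. Friction and masses are not known exactly. Their poses are not given: they have to be found in the camera images.
- blue_ring (a joint): angle (rad) of the blue adjusting ring. 0 = burrs touching, a hard stop, pointer at the red mark; grows counterclockwise from above, to a stop at 2.0. Starts at 0.5 to 1.3. White marks follow every 30 degrees (0.524) counterclockwise; two marks = 1.047. Even friction of about 0.08 N m, no spring, no click: it stays where it is left.
- blue_grip (a point): point on the blue ring's upright axis, inside its finger bar, 114 mm above the worktop; turns with the ring: x along the bar, y across, z up. The blue bar is 56 mm long, 18 mm wide (grip this width), flat-sided, 90 to 124 mm above the worktop, on a knurled blue ring of 58 mm diameter, top at 90 mm. A white line on the bar leads to its pointer end (-x end, roughly facing the robot).
- blue_mill: white mill that carries the blue ring; fixed to the worktop. Origin on the worktop below the ring's axis, z up, front to -x. Housing 120 x 96 mm, 66 mm high, grey drawer in front, chute behind (50 to 85 mm behind the axis, up to 92 mm high); dark collar of 88 mm diameter with the marks, top at 78 mm. The two mills may stand either way round.
- orange_tip (a point): pointer end of the orange finger bar on the other mill, which is alike but for its orange ring and bar; not to be turned. The point lies 114 mm above the worktop, 28 mm from that ring's axis, to the -x side in this point's frame (x along the orange bar).

How it is judged:
By the outcome, as a careful person would: the job done as asked, in the order asked, and still so for the second after the job is handed in, with the robot touching nothing.
It also fails if it takes over 32 s, if anything falls off the work surface, if the arm or the gripper's body presses on something with over 40 N, if the wrist force passes 120 N, or if a joint passes its speed limit or range.

## Robot

A 6-joint arm with a two-finger parallel gripper is mounted at the origin on a cart in front of the work surface, level with it; the furniture and walls round the work are solid. World frame = base frame: x ahead of the robot, y to its left, z up, the work surface at z = 0. Lengths are in mm, angles in rad, forces in N, time in s.
With the tool pointing down it reaches from about 275 to 750 mm from the base axis. Payload 10.2 kg.
Tool frame: the origin (TCP) lies between the finger pads; the fingertips stand 11 mm ahead of it and the grasp point (between the pads) lies 8 mm behind it (ctrl.nose_length is the distance from the TCP to the fingertips, in mm); x points along the fingers, y is the direction in which the jaws open and shut, and the axes are right-handed (so a half turn about x gives the same grasp; the last joint's range is limited). The gripper opens to 85 mm and grips with 20 to 120 N. Pads are 22 mm wide; open, the fingers measure 114 mm over their backs; the gripper's body (76 mm by 85 mm) begins 54 mm behind the grasp point. The pads swing forward as they close: fully open they stand 13 mm farther back than shut.
Start: joints at [1.055, 0.313, 1.498, -0, 1.331, -0.223], TCP at [151.546, 502.658, 242.294] pointing down, gripper open.
Joint ranges: [-2.94, 2.94], [-0.97, 2.17], [0.19, 2.56], [-1.23, 4.37], [0.02, 3.11], [-2.88, 2.88]. Speed limits (rad/s): [2.39, 2.39, 3.01, 3.14, 3.14, 3.14].

## Interface

Orientations are given as a unit quaternion [w, x, y, z].
In Python, from rig import ctrl, capture, ticket gives the robot as it stands.
- The arm moves only by the tool step_arm, never from a script. Its argument "commands" is a list of rows, each a list of 2 entries, a list of its own where there are three numbers: the shift along the world's x, y, z normalised to -1 to 1, where 1 is 0.04 m, then the turn about the world's z normalised to -1 to 1, where 1 is 180 degrees. A call has 1 to 5 rows; each row shifts and turns the commanded pose from where the row before left it; what a row does not reach is not made up. A row lasts 1/10 s, in which the tool goes at most 50 mm and 8.59 degrees, less where a joint would pass 70% of its speed; a pose out of reach is approached as far as the arm can. A call with a number of a shift or a turn outside -1 to 1 is refused whole. A call with a gripper value outside its range is refused whole. "gripper" is the closure, from -1 (fully open) to 1 (shut), so that 0 is half open, set as the call begins (left out, the last holds). The fingers move at their own pace and stop on an object; "force" is the grip in N (left out, the last holds). Time passes only in rows, so rows that do not move let the fingers close. It gives the time, the measured TCP pose, the force and the opening at its end, in the units of the state.
- ctrl.sense(): the state, without advancing time (a new reading comes with each control period).
- capture(name): name is "scene" or "top" or "wrist"; returns a dict with "image" (400x640x3 uint8, blue, green, red), "fov_y" (degrees; the focal length in pixels is half the picture's height over the tangent of half this angle, whatever the lens; pixels are square), "cx", "cy" (the principal point, pixels), "origin" and "orientation" of the camera in the world. Camera axes: x right, y down, z forward; pixel columns grow to the right and rows downward; lengths in mm; the calibration is good to about 2 mm. A picture is of the moment at which its call begins. There is no depth.
- ticket.finish_job(): hands the job in, once; it reports no verdict.
The state is a dict: "time_s": time; "joints": joint angles; "dq": joint speeds; "tau": joint torques, N m; "eef_pos": TCP position; "ee_rot": TCP orientation; "force": force on the tool from outside, world axes, zero at the start; "wrist_torque": the same for the moment, N m; "grip_width": opening from 0.0 (shut) to 1.0 (fully open).
Only numpy, scipy, OpenCV 4.12 (cv2) and the standard library are available. Lean on these libraries where they do the work, as an engineer would, in place of code of your own. Each camera call takes 0.05 s, during which the arm holds its last target.

## Working session

There is one attempt and no reset: what is moved stays moved. The work goes in short steps, Python scripts to look and compute and a tool call to move; the robot and the scene stay as the last step left them, time stands still between calls to the robot, and variables do not carry over. Pictures are saved under pics/ and viewed, and the job is handed in when it is done.

Besides the shell and the picture viewer there is one more tool, called as name(argument=value, ...), one argument or row to a line, values as JSON. step_arm: Moves the arm, as the interface text tells. Its arguments: {"type":"object","properties":{"commands":{"type":"array","items":{"type":"array"}},"gripper":{"type":"number"},"force":{"type":"number"}},"required":["commands"]}

```bash
ls; mkdir -p pics
python3 - <<'E'
from rig import ctrl, capture, ticket
import cv2,pickle
print(ctrl.sense())
for n in ("scene","top","wrist"):
    c=capture(n); cv2.imwrite(f"pics/{n}0.png",c["image"]); pickle.dump(c,open(f"pics/{n}0.pkl","wb"))
    print(n,{k:v for k,v in c.items() if k!="image"})
E
```

```text
pics
{'time_s': 0.0, 'joints': array([ 1.05461273e+00,  3.13460033e-01,  1.49844026e+00,  2.12236667e-05,
        1.33102417e+00, -2.23434406e-01]), 'dq': array([-8.57159328e-04, -9.99019320e-04, -2.12347943e-03, -2.85756575e-04,
       -1.73513384e-03,  2.40059442e-05]), 'tau': array([ 1.11171932e-03, -4.12283850e+01, -2.59737647e+01, -1.32134919e-04,
        4.27116029e-03, -1.87096282e-05]), 'eef_pos': array([151.40562596, 502.43454325, 241.72874558]), 'ee_rot': array([ 0.69936783,  0.10269861,  0.6997218 , -0.10357141]), 'force': array([-0.38944477, -0.45439354,  0.6976557 ]), 'wrist_torque': array([0.03251596, 0.03848992, 0.04279187]), 'grip_width': 1.0038831524673912}
scene {'fov_y': 53.06548498046109, 'cx': 322.62663784174765, 'cy': 206.08754153043392, 'origin': array([  69.55268791, -370.02797446,  713.97395555]), 'orientation': array([-0.33267731,  0.85332118, -0.37205571,  0.15080887])}
top {'fov_y': 48.353860989941246, 'cx': 323.467462776171, 'cy': 193.6900424936169, 'origin': array([ 341.96826983,   14.76887709, 1016.40326805]), 'orientation': array([ 0.07118181, -0.70066311,  0.70695651, -0.06493729])}
wrist {'fov_y': 59.32095013820123, 'cx': 319.7322952841376, 'cy': 202.18200058956324, 'origin': array([ 87.55523594, 521.3225323 , 374.2783083 ]), 'orientation': array([0.10721864, 0.79546258, 0.5912312 , 0.07867095])}
```

View pics/scene0.png

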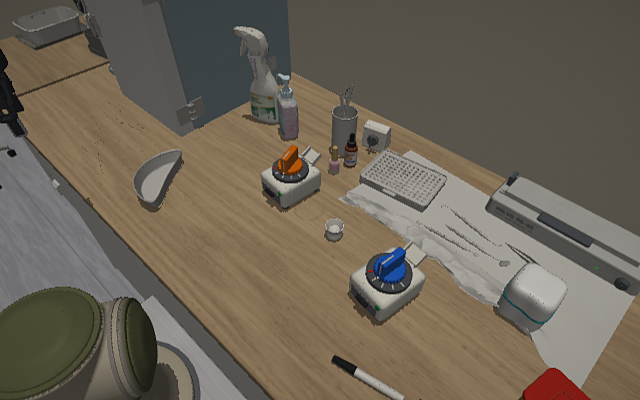

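View pics/top0.png

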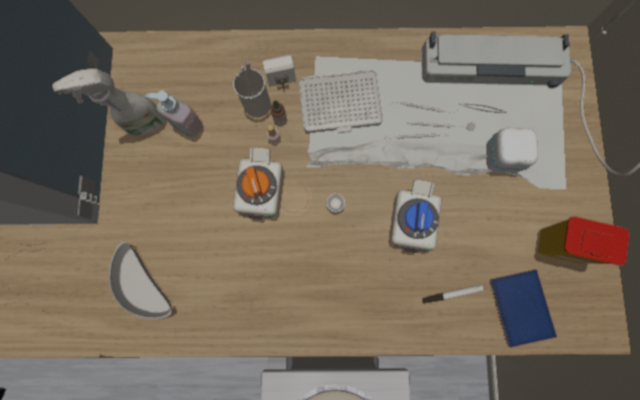

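View pics/wrist0.png

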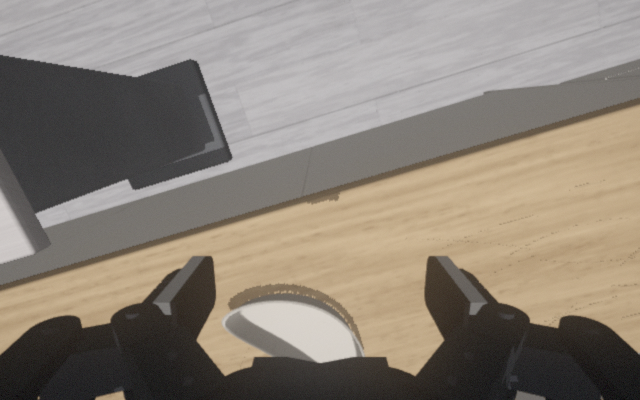

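The blue mill is at about (417,218) in the top view and (390,275) in the scene view; the orange mill is at about (258,185) in the top view. Next I'll zoom in and triangulate.

```bash
cat > h.py <<'E'
import numpy as np,cv2,pickle
from scipy.spatial.transform import Rotation as R
def rot(q): return R.from_quat([q[1],q[2],q[3],q[0]])
def f(c): return 200/np.tan(np.radians(c["fov_y"]/2))
def ray(c,u,v):
    d=np.array([(u-c["cx"])/f(c),(v-c["cy"])/f(c),1]); d=rot(c["orientation"]).apply(d); return c["origin"],d/np.linalg.norm(d)
def onz(c,u,v,z):
    o,d=ray(c,u,v); return o+d*(z-o[2])/d[2]
def proj(c,p):
    q=rot(c["orientation"]).inv().apply(np.array(p)-c["origin"]); return q[...,0]/q[...,2]*f(c)+c["cx"],q[...,1]/q[...,2]*f(c)+c["cy"]
def tri(rs):
    A=np.zeros((3,3));b=np.zeros(3)
    for o,d in rs:
        M=np.eye(3)-np.outer(d,d);A+=M;b+=M@o
    p=np.linalg.solve(A,b); return p,[np.linalg.norm((np.eye(3)-np.outer(d,d))@(p-o)) for o,d in rs]
def load(n): return pickle.load(open(f"pics/{n}.pkl","rb"))
def snap(n,name):
    from rig import capture
    c=capture(n); cv2.imwrite(f"pics/{name}.png",c["image"]); pickle.dump(c,open(f"pics/{name}.pkl","wb")); return c
E
python3 - <<'E'
from h import *
t=load("top0");s=load("scene0")
a=cv2.resize(t["image"][170:260,370:470],None,fx=6,fy=6,interpolation=cv2.INTER_CUBIC)[:540,:400*2]
cv2.imwrite("pics/topz.png",a)
b=cv2.resize(s["image"][235:325,340:440],None,fx=6,fy=6,interpolation=cv2.INTER_CUBIC)
cv2.imwrite("pics/scz.png",b)
E
```

```text
(no output)
```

View pics/topz.png

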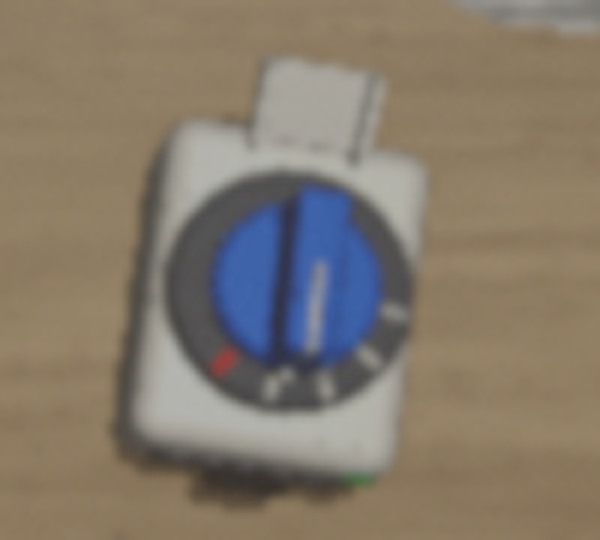

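View pics/scz.png

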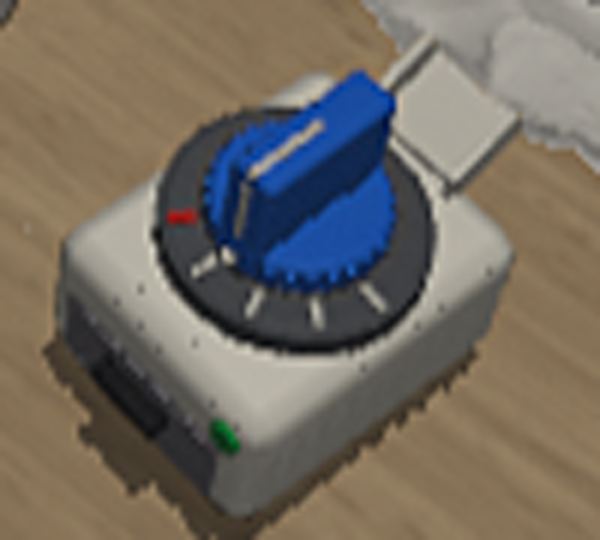

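Run:
```python
from h import *
t=load("top0");s=load("scene0")
T=lambda u,v:(370+u/6-.4,170+v/6-.4); S=lambda u,v:(340+u/6-.4,235+v/6-.4)
# collar centre (z 78): ellipse
print("collar", onz(t,*T(290,291),78), onz(s,*S(296,229),78))
print("tri", tri([ray(t,*T(290,291)),ray(s,*S(296,229))]))
# bar far-end top corner right / left
print("far right", tri([ray(t,*T(352,190)),ray(s,*S(394,96))]))
print("far left", tri([ray(t,*T(299,185)),ray(s,*S(362,74))]))
print("line near end", tri([ray(t,*T(311,350)),ray(s,*S(249,172))]))
print("line far end", tri([ray(t,*T(321,262)),ray(s,*S(322,124))]))
print("red", tri([ray(t,*T(224,361)),ray(s,*S(182,217))]))
```

```text
collar [ 470.52537059 -177.41312786   78.        ] [ 467.14952016 -181.58866033   78.        ]
tri (array([ 471.75447957, -179.16317831,   70.30931985]), [np.float64(0.2409542921879109), np.float64(0.24095429218787215)])
far right (array([ 497.53476199, -189.57345196,  125.28469851]), [np.float64(0.9655255634775098), np.float64(0.9655255634774176)])
far left (array([ 501.74105465, -174.38650469,  118.0636599 ]), [np.float64(0.47134238131325024), np.float64(0.47134238131312856)])
line near end (array([ 444.08123277, -173.68839948,  125.58352109]), [np.float64(0.016730827700421544), np.float64(0.01673082770042114)])
line far end (array([ 473.91072862, -178.81109618,  124.29172307]), [np.float64(0.009896341585000298), np.float64(0.009896341584975855)])
red (array([ 445.86580403, -152.92911446,   78.68553781]), [np.float64(0.007804269504623303), np.float64(0.00780426950464256)])
```

Run:
```python
from h import *
from rig import ctrl
s=ctrl.sense(); r=rot(s["ee_rot"]); print(r.as_matrix().round(3))
y=r.apply([0,1,0]); print("jaw deg",np.degrees(np.arctan2(y[1],y[0])))
w=load("wrist0"); rc=rot(w["orientation"])
pc=r.inv().apply(w["origin"]-s["eef_pos"]); print("cam in tool",pc)
print((r.inv()*rc).as_matrix().round(3)); print("tcp pix",proj(w,s["eef_pos"]))
p=np.array(s["eef_pos"]);
for tz in(200,240):
  Rz=R.from_euler('z',0,degrees=True)
o=load("top0"); print("orange",onz(o,258,185,100))
```

```text
[[-0.001  0.289  0.957]
 [-0.001  0.957 -0.289]
 [-1.    -0.001 -0.   ]]
jaw deg 73.22258829463935
cam in tool [-132.40565513   -0.54665885  -66.64687914]
[[ 0.001 -0.264  0.965]
 [ 1.     0.    -0.001]
 [-0.     0.965  0.264]]
tcp pix (np.float64(321.22688435133523), np.float64(273.135457634244))
orange [540.93272655 159.96721668 100.        ]
```

step_arm(
  commands=[
    [[0.35,-0.84,0],0.002],
    [[0.35,-0.84,0],0.002],
    [[0.35,-0.84,0],0.002],
    [[0.35,-0.84,0],0.002],
    [[0.35,-0.84,0],0.002],
  ],
  gripper=-1,
)

```text
time_s: 0.65
eef_pos: [221.7, 333.3, 242.1]
ee_rot: [0.701, 0.092, 0.701, -0.092]
force: [0.4, -0.0, 0.1]
grip_width: 1.002
```

step_arm(
  commands=[
    [[0.35,-0.84,0],0.002],
    [[0.35,-0.84,0],0.002],
    [[0.35,-0.84,0],0.002],
    [[0.35,-0.84,0],0.002],
    [[0.35,-0.84,0],0.002],
  ],
)

```text
time_s: 1.15
eef_pos: [291.7, 165.3, 242.3]
ee_rot: [0.703, 0.081, 0.702, -0.081]
force: [1.0, 0.7, -0.7]
grip_width: 0.997
```

step_arm(
  commands=[
    [[0.35,-0.84,0],0.002],
    [[0.35,-0.84,0],0.002],
    [[0.35,-0.84,0],0.002],
    [[0.35,-0.84,0],0.002],
    [[0.35,-0.84,0],0.002],
  ],
)

```text
time_s: 1.65
eef_pos: [361.8, -2.9, 242.3]
ee_rot: [0.704, 0.07, 0.704, -0.07]
force: [1.2, 0.3, 0.5]
grip_width: 1.002
```

step_arm(
  commands=[
    [[0.35,-0.84,0],0.002],
    [[0.35,-0.84,0],0.002],
    [[0.35,-0.84,0],0.002],
    [[0.35,-0.84,0],0.002],
    [[0,0,0],0],
  ],
)

```text
time_s: 2.15
eef_pos: [418.3, -138.8, 241.7]
ee_rot: [0.704, 0.062, 0.705, -0.062]
force: [-1.6, 0.3, -0.4]
grip_width: 1.0
```

Run:
```python
from h import *
snap("wrist","w1")
```

step_arm(
  commands=[
    [[0.8,-0.8,0],0],
    [[0.6,-0.3,0],0],
    [[0,0,0],0],
  ],
)

```text
time_s: 2.5
eef_pos: [474.8, -180.0, 241.7]
ee_rot: [0.704, 0.061, 0.705, -0.061]
force: [-0.6, 0.4, -0.3]
grip_width: 0.998
```

Run:
```python
from h import *
snap("wrist","w2")
```

```text
(no output)
```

View pics/w1.png

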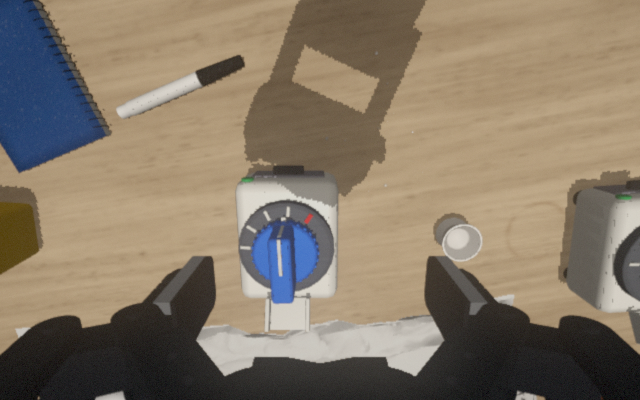

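View pics/w2.png

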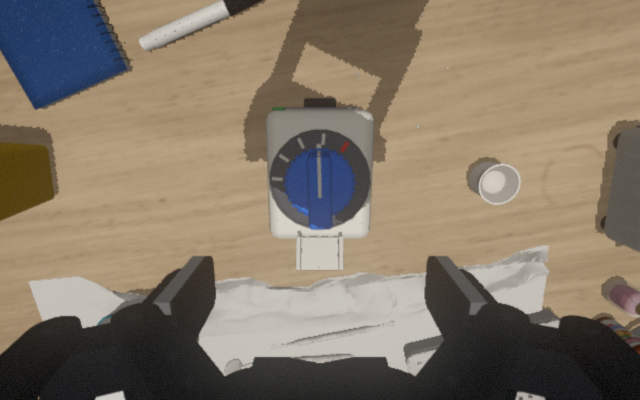

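Both wrist views show the blue ring, centred near (286,248) and (319,183), with its bar upright in the image and the red mark to the right. I'll zoom in.

Run:
```python
from h import *
a=load("w1")["image"][165:335,225:350];b=load("w2")["image"][95:275,255:385]
cv2.imwrite("pics/w1z.png",cv2.resize(a,None,fx=3.5,fy=3.5,interpolation=cv2.INTER_CUBIC))
cv2.imwrite("pics/w2z.png",cv2.resize(b[:140],None,fx=4,fy=4,interpolation=cv2.INTER_CUBIC))
```

```text
(no output)
```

View pics/w1z.png

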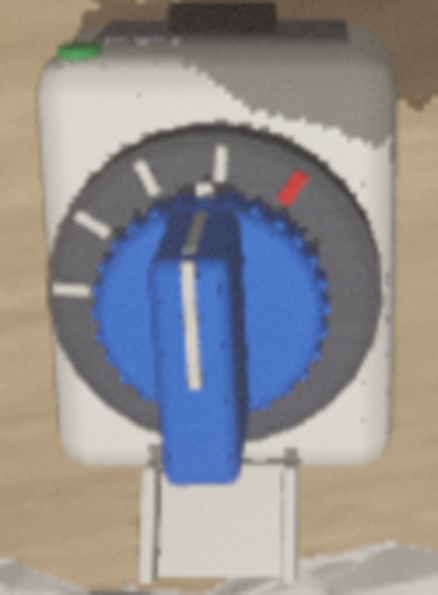

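View pics/w2z.png

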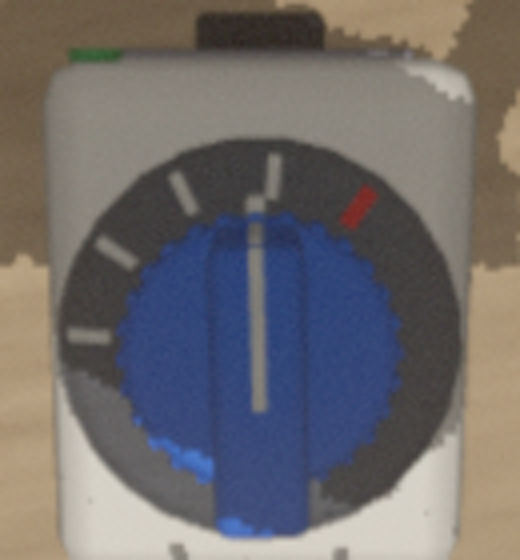

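Run:
```python
from h import *
from scipy.optimize import least_squares
a=load("w1");b=load("w2")
A=lambda p:(225+p[0]/3.5-.36,165+p[1]/3.5-.36); B=lambda p:(255+p[0]/4-.37,95+p[1]/4-.37)
P={"line near":((187,262),(256,247)),"line far":((195,388),(260,411)),"farL":((165,482),(217,533)),"farR":((238,482),(308,533)),
"red":((293,188),(358,208)),"m1":((221,163),(274,177)),"m2":((147,177),(184,193)),"m3":((93,223),(117,252)),"m4":((71,290),(89,336)),"tick":((203,188),(255,203))}
Q={}
for k,(p,q) in P.items():
    x,r=tri([ray(a,*A(p)),ray(b,*B(q))]); 
    z=78 if k[0] in"rm" else 90 if k=="tick" else 124
    xa,xb=onz(a,*A(p),z),onz(b,*B(q),z); Q[k]=(xa+xb)/2
    print(k,x.round(1),r[0].round(2),xa.round(1),xb.round(1))
M=np.array([Q[k][:2] for k in("red","m1","m2","m3","m4")])
# center fit: marks equal radius & spaced 30deg
g=lambda v:(M-np.stack([v[0]+v[2]*np.cos(v[3]+np.arange(5)*np.pi/6),v[1]+v[2]*np.sin(v[3]+np.arange(5)*np.pi/6)],1)).ravel()
s=least_squares(g,[471,-179,38,2.3]); print(s.x,np.degrees(s.x[3]),abs(s.fun).max())
c=s.x[:2]
for k in("line near","line far","tick"):
    d=Q[k][:2]-c; print(k,np.degrees(np.arctan2(d[1],d[0])),np.linalg.norm(d))
d=Q["line near"]-(Q["farL"]+Q["farR"])/2; print("bar dir",np.degrees(np.arctan2(d[1],d[0])),np.linalg.norm(d)); print("bar mid",(Q["line near"]+(Q["farL"]+Q["farR"])/2)/2)
d=Q["line near"]-Q["line far"]; print("line dir",np.degrees(np.arctan2(d[1],d[0])))
d=Q["farL"]-Q["farR"];print(np.linalg.norm(d),np.degrees(np.arctan2(d[1],d[0])))
```

```text
line near [ 442.6 -175.8  125.8] 0.01 [ 443.2 -176.1  124. ] [ 442.8 -175.8  124. ]
line far [ 472.3 -180.3  125.4] 0.01 [ 473.  -180.6  124. ] [ 472.7 -180.3  124. ]
farL [ 494.7 -192.2  124.3] 0.19 [ 495.  -192.2  124. ] [ 494.7 -192.4  124. ]
farR [ 497.2 -175.5  125.2] 0.01 [ 497.9 -175.7  124. ] [ 497.6 -175.5  124. ]
red [ 444.6 -154.5   79. ] 0.15 [ 445.  -154.5   78. ] [ 444.7 -154.6   78. ]
m1 [ 435.2 -170.9   78.9] 0.1 [ 435.4 -171.1   78. ] [ 435.3 -170.9   78. ]
m2 [ 435.1 -189.8   80.1] 0.02 [ 435.7 -190.3   78. ] [ 435.3 -189.9   78. ]
m3 [ 444.8 -206.    79.7] 0.03 [ 445.3 -206.5   78. ] [ 445.  -206.2   78. ]
m4 [ 461.1 -215.2   81.1] 0.06 [ 462.2 -216.2   78. ] [ 461.7 -215.7   78. ]
tick [ 439.1 -175.7   84.8] 0.17 [ 437.5 -174.9   90. ] [ 438.7 -175.4   90. ]
[ 471.03760809 -180.2438445    36.79389919    2.36487419] 135.49731000861152 0.17043285630705896
line near 171.31670206385695 28.321741338218022
line far -6.187021999673354 1.8375030385907123
tick 171.25097485791494 33.35230872076568
bar dir 171.4856581760739 53.856849567821705
bar mid [ 469.67213444 -179.95497677  124.        ]
line dir 171.46875222541783
16.925142901245106 -99.99560260711804
```

The fit is consistent. The axis is at (471.0, -180.2), the bar at 171.4°, red at 135.5° and the marks fit to within 0.2 mm, so the ring stands at about 0.63 rad. Heights came out at 125 and 79 mm, against 124 and 78 mm given. Next I'll align and descend.

step_arm(
  commands=[
    [[-0.095,0,-0.6],0.007],
    [[0,0,-0.8],0],
    [[0,0,-0.8],0],
    [[0,0,-0.6],0],
    [[0,0,0],0],
  ],
  gripper=-0.1,
  force=35,
)

```text
time_s: 3.05
eef_pos: [467.7, -177.8, 128.2]
ee_rot: [0.703, 0.054, 0.707, -0.052]
force: [0.3, -0.6, 0.9]
grip_width: 0.548
```

Run:
```python
from h import *
from rig import ctrl
s=ctrl.sense(); y=rot(s["ee_rot"]).apply([0,1,0]); print(s["eef_pos"],np.degrees(np.arctan2(y[1],y[0])),s["force"],s["wrist_torque"],s["grip_width"],s["joints"])
snap("wrist","w3")
```

```text
[ 467.74769996 -177.76871796  128.15517536] 81.36607650205002 [ 0.32415137 -0.58262066  0.87141443] [ 0.02902904 -0.02682572 -0.02035465] 0.5478617830334656 [-5.97786586e-01  3.86529018e-01  1.71665001e+00  6.82594655e-05
  1.04439622e+00 -2.01793408e+00]
```

View pics/w3.png

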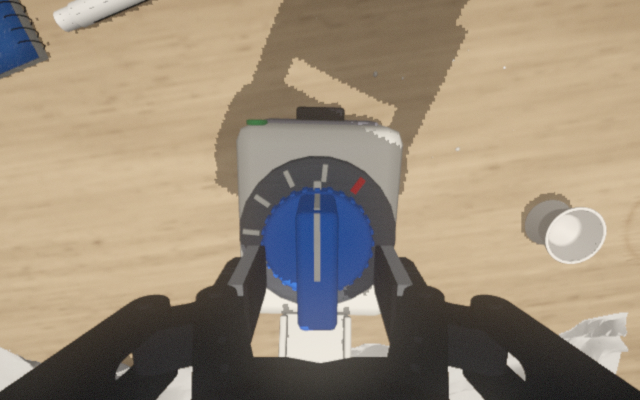

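The bar at (318,235) sits between the open fingers. I'll correct the small lateral drift, finish the descent and check before closing.

step_arm(
  commands=[
    [[0.08,-0.06,0],0],
    [[0,0,-0.27],0],
    [[0,0,-0.27],0],
    [[0,0,0],0],
  ],
)

```text
time_s: 3.5
eef_pos: [472.2, -181.7, 107.3]
ee_rot: [0.704, 0.054, 0.706, -0.053]
force: [-0.9, -0.4, 0.1]
grip_width: 0.553
```

step_arm(
  commands=[
    [[0,0,0],0],
    [[0,0,0],0],
    [[0,0,0],0],
    [[0,0,0],0],
    [[0,0,0],0],
  ],
  gripper=1,
  force=35,
)

```text
time_s: 4.0
eef_pos: [473.3, -180.3, 109.2]
ee_rot: [0.705, 0.055, 0.705, -0.052]
force: [2.9, 13.3, 5.3]
grip_width: 0.2
```

```bash
cat > st.py <<'E'
from h import *
from rig import ctrl
s=ctrl.sense(); y=rot(s["ee_rot"]).apply([0,1,0]); print(s["time_s"],s["eef_pos"].round(1),"jaw",np.degrees(np.arctan2(y[1],y[0])).round(2),s["force"].round(1),s["wrist_torque"].round(3),round(s["grip_width"],3),s["joints"][5].round(3))
E
python3 st.py
```

```text
4.0 [ 473.3 -180.3  109.2] jaw 81.31 [ 2.9 13.3  5.3] [ 1.821 -0.346 -0.089] 0.2 -2.018
```

Gripped (opening 0.2 ≈ 17–18 mm). I'll relieve the side load, then turn clockwise: 36° expected to the stop.

step_arm(
  commands=[
    [[-0.03,0.04,0],0],
    [[0,0,0],0],
    [[0,0,0],0],
  ],
)

```text
time_s: 4.3
eef_pos: [473.2, -180.1, 109.3]
ee_rot: [0.707, 0.054, 0.704, -0.054]
force: [8.4, 5.8, -1.0]
grip_width: 0.209
```

```bash
python3 st.py
```

```text
4.3 [ 473.2 -180.1  109.3] jaw 81.3 [ 8.4  5.8 -1. ] [ 0.539 -1.278 -0.064] 0.209 -2.017
```

step_arm(
  commands=[
    [[0,0,0],-0.03],
    [[0,0,0],-0.03],
    [[0,0,0],-0.03],
    [[0,0,0],-0.03],
    [[0,0,0],0],
  ],
)

```text
time_s: 4.8
eef_pos: [472.9, -181.0, 109.3]
ee_rot: [0.684, 0.185, 0.681, -0.186]
force: [5.9, -1.3, -2.1]
grip_width: 0.205
```

```bash
python3 st.py
```

```text
4.8 [ 472.9 -181.   109.3] jaw 59.57 [ 5.9 -1.3 -2.1] [-0.338 -0.729 -0.073] 0.205 -1.637
```

step_arm(
  commands=[
    [[0,0,0],-0.025],
    [[0,0,0],-0.025],
    [[0,0,0],0],
    [[0,0,0],0],
  ],
)

```text
time_s: 5.2
eef_pos: [472.6, -181.4, 109.3]
ee_rot: [0.667, 0.237, 0.665, -0.238]
force: [4.0, -3.3, -1.5]
grip_width: 0.207
```

```bash
python3 st.py
```

```text
5.2 [ 472.6 -181.4  109.3] jaw 50.74 [ 4.  -3.3 -1.5] [-0.633 -0.459 -0.037] 0.207 -1.484
```

step_arm(
  commands=[
    [[0,0,0],-0.01],
    [[0,0,0],-0.01],
    [[0,0,0],0],
  ],
)

```text
time_s: 5.5
eef_pos: [472.5, -181.5, 109.3]
ee_rot: [0.659, 0.258, 0.657, -0.259]
force: [3.1, -4.7, -1.0]
grip_width: 0.203
```

```bash
python3 st.py
```

```text
5.5 [ 472.5 -181.5  109.3] jaw 47.11 [ 3.1 -4.7 -1. ] [-0.826 -0.287 -0.082] 0.203 -1.42
```

step_arm(
  commands=[
    [[0,0,0],-0.007],
    [[0,0,0],0],
    [[0,0,0],0],
  ],
)

```text
time_s: 5.8
eef_pos: [472.5, -181.5, 109.3]
ee_rot: [0.656, 0.265, 0.654, -0.266]
force: [4.0, -4.1, -1.8]
grip_width: 0.205
```

```bash
python3 st.py; python3 -c "
from h import *
snap('wrist','w4')"
```

```text
5.8 [ 472.5 -181.5  109.3] jaw 45.89 [ 4.  -4.1 -1.8] [-0.816 -0.3   -0.105] 0.205 -1.399
```

View pics/w4.png

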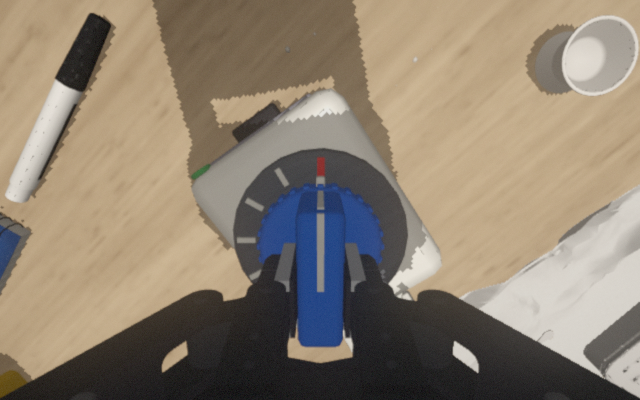

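The pointer tick at (320,185) is now in line with the red mark at (321,168). I'll press on in small steps until the torque rises at the stop.

step_arm(
  commands=[
    [[0,0,0],-0.006],
    [[0,0,0],0],
    [[0,0,0],0],
  ],
)

```text
time_s: 6.15
eef_pos: [472.4, -181.5, 109.3]
ee_rot: [0.654, 0.271, 0.652, -0.272]
force: [2.9, -4.3, -1.0]
grip_width: 0.201
```

```bash
python3 st.py
```

```text
6.15 [ 472.4 -181.5  109.3] jaw 44.89 [ 2.9 -4.3 -1. ] [-0.834 -0.266  0.524] 0.201 -1.381
```

step_arm(
  commands=[
    [[0,0,0],-0.006],
    [[0,0,0],0],
    [[0,0,0],0],
  ],
)

```text
time_s: 6.45
eef_pos: [472.4, -181.4, 109.3]
ee_rot: [0.651, 0.277, 0.65, -0.278]
force: [2.9, -4.6, -1.1]
grip_width: 0.207
```

```bash
python3 st.py
```

```text
6.45 [ 472.4 -181.4  109.3] jaw 43.83 [ 2.9 -4.6 -1.1] [-0.77  -0.3    0.838] 0.207 -1.362
```

step_arm(
  commands=[
    [[0,0,0],-0.006],
    [[0,0,0],0],
    [[0,0,0],0],
  ],
)

```text
time_s: 6.75
eef_pos: [472.4, -181.4, 109.3]
ee_rot: [0.649, 0.282, 0.647, -0.284]
force: [3.1, -3.9, -0.5]
grip_width: 0.202
```

```bash
python3 st.py
```

```text
6.75 [ 472.4 -181.4  109.3] jaw 42.81 [ 3.1 -3.9 -0.5] [-0.737 -0.245  1.281] 0.202 -1.344
```

The torque went from -0.1 to +1.3 N m as I pressed on, so the stop is reached, at jaw ≈ 45.7° (vision predicted 45.5°). Now I'll back off to jaw ≈ 105.8°.

step_arm(
  commands=[
    [[0,0,0],0.04],
    [[0,0,0],0.04],
    [[0,0,0],0.04],
    [[0,0,0],0.04],
    [[0,0,0],0.04],
  ],
)

```text
time_s: 7.25
eef_pos: [473.1, -180.2, 109.3]
ee_rot: [0.705, 0.069, 0.702, -0.068]
force: [9.6, 5.5, -1.2]
grip_width: 0.199
```

step_arm(
  commands=[
    [[0,0,0],0.04],
    [[0,0,0],0.04],
    [[0,0,0],0.04],
    [[0,0,0],0.025],
    [[0,0,0],0],
  ],
)

```text
time_s: 7.75
eef_pos: [473.1, -179.0, 109.2]
ee_rot: [0.703, -0.091, 0.7, 0.092]
force: [9.8, 10.8, 1.0]
grip_width: 0.205
```

```bash
python3 st.py;python3 -c "
from h import *
c=snap('wrist','w5'); i=c['image'][100:350,220:420]; cv2.imwrite('pics/w5z.png',cv2.resize(i,None,fx=2.4,fy=2.4,interpolation=cv2.INTER_CUBIC))"
```

```text
7.75 [ 473.1 -179.   109.2] jaw 104.85 [ 9.8 10.8  1. ] [ 1.428 -1.424  0.122] 0.205 -2.428
```

View pics/w5z.png

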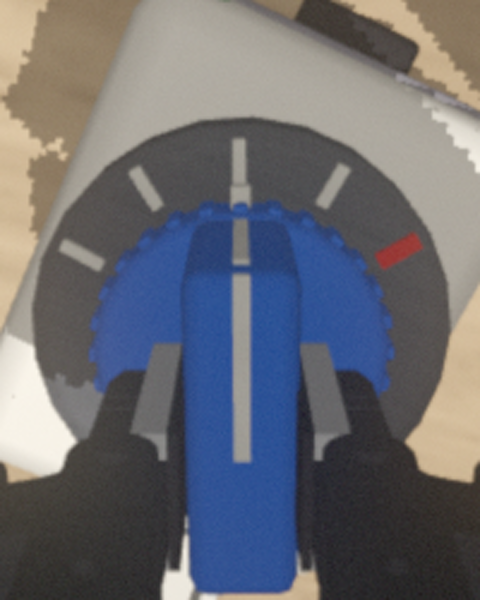

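The pointer lines up with the second white mark after red, at column 240 in the crop. I'll make a fine correction and relieve the side load before letting go.

step_arm(
  commands=[
    [[0.05,0.06,0],0.005],
    [[0,0,0],0],
    [[0,0,0],0],
  ],
)

```text
time_s: 8.1
eef_pos: [473.3, -178.7, 109.2]
ee_rot: [0.7, -0.097, 0.701, 0.096]
force: [-4.7, -3.4, 4.2]
grip_width: 0.197
```

```bash
python3 st.py
```

```text
8.1 [ 473.3 -178.7  109.2] jaw 105.69 [-4.7 -3.4  4.2] [-0.63   0.688  0.07 ] 0.197 -2.436
```

step_arm(
  commands=[
    [[0,0,0],0],
    [[0,0,0],0],
    [[0,0,0],0],
    [[0,0,0],0],
  ],
  gripper=-0.1,
)

```text
time_s: 8.5
eef_pos: [473.8, -178.0, 108.7]
ee_rot: [0.701, -0.096, 0.701, 0.096]
force: [-0.5, 0.2, 0.9]
grip_width: 0.55
```

step_arm(
  commands=[
    [[0,0,0.3],0],
    [[0,0,0.7],0],
    [[0,0,0.8],0],
    [[0,0,0.8],0],
    [[0,0,0.7],0],
  ],
)

```text
time_s: 9.0
eef_pos: [473.8, -178.1, 243.4]
ee_rot: [0.701, -0.097, 0.7, 0.096]
force: [0.1, -0.5, -0.0]
grip_width: 0.553
```

step_arm(
  commands=[
    [[0,0,0],0],
    [[0,0,0],0],
  ],
)

```text
time_s: 9.2
eef_pos: [473.7, -178.1, 241.3]
ee_rot: [0.701, -0.096, 0.7, 0.096]
force: [-0.8, -0.4, 0.4]
grip_width: 0.549
```

```bash
python3 st.py;python3 -c "
from h import *
c=snap('wrist','w6'); i=c['image'][60:260,220:420]; cv2.imwrite('pics/w6z.png',cv2.resize(i,None,fx=3,fy=3,interpolation=cv2.INTER_CUBIC))
c=snap('top','t6');cv2.imwrite('pics/t6z.png',cv2.resize(c['image'][140:240,220:300],None,fx=5,fy=5,interpolation=cv2.INTER_CUBIC))"
```

```text
9.2 [ 473.7 -178.1  241.3] jaw 105.63 [-0.8 -0.4  0.4] [-0.006 -0.003  0.046] 0.549 -2.435
```

View pics/w6z.png

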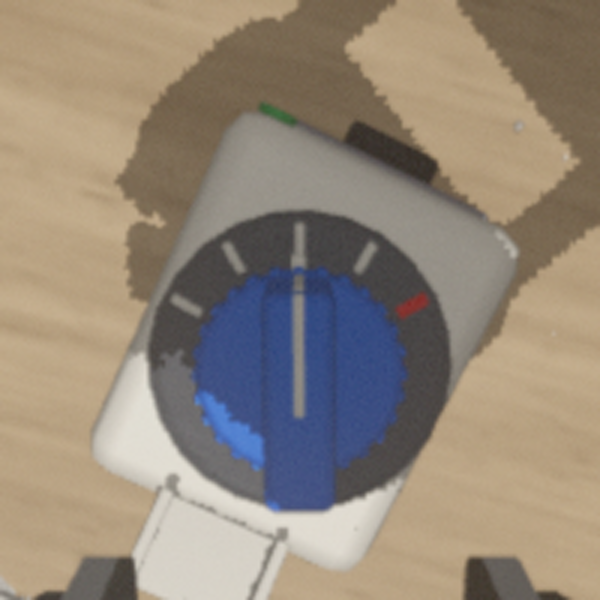

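View pics/t6z.png

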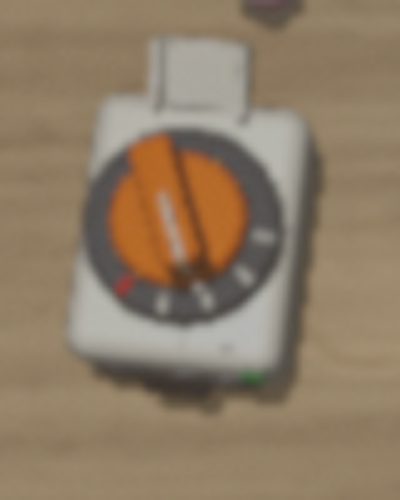

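Run:
```python
from h import *
from scipy.optimize import least_squares
b=load("w6");B=lambda p:(220+p[0]/3-.33,60+p[1]/3-.33)
M=np.array([onz(b,*B(p),78)[:2] for p in((412,306),(366,258),(299,239),(234,257),(186,305))])
g=lambda v:(M-np.stack([v[0]+v[2]*np.cos(v[3]+np.arange(5)*np.pi/6),v[1]+v[2]*np.sin(v[3]+np.arange(5)*np.pi/6)],1)).ravel()
s=least_squares(g,[471,-179,38,2.3]); print(s.x,np.degrees(s.x[3]),abs(s.fun).max())
a,c=onz(b,*B((298,293)),124),onz(b,*B((299.5,415)),124);d=a-c
print("line",np.degrees(np.arctan2(d[1],d[0]))%360-np.degrees(s.x[3]))
e=(onz(b,*B((265,508)),124)+onz(b,*B((332,508)),124))/2
d=a-e;print("bar",np.degrees(np.arctan2(d[1],d[0]))%360-np.degrees(s.x[3]))
i=load("top0")["image"][160:215,230:290].astype(int);j=load("t6")["image"][160:215,230:290].astype(int);print("orange diff max",abs(i-j).max(),abs(i-j).mean())
```

```text
[ 470.85522942 -180.04534965   36.81412637    2.36192424] 135.32829065362645 0.18453640879843647
line 60.979097112230704
bar 60.40846855132969
orange diff max 6 2.5604040404040402
```

The ring measures 60.4–61.0° from red by vision, and about 60° by jaw angle from the felt stop. The orange mill is unchanged and the gripper is clear, so I'm handing in.

```bash
python3 -c "
from rig import ticket
print(ticket.finish_job())"
```

```text
the job is handed in; nothing more can be done
None
```

The blue ring is set two marks (60°) counterclockwise from its stop, and the job was handed in at about 9.3 s of the 32 s allowed.

- **Stop:** I gripped the bar and turned it clockwise about 36°. The pointer lined up with the red mark, and the wrist torque rose from -0.1 to +1.3 N m as I pressed on, so the ring was at its stop.
- **Back-off:** I turned it counterclockwise until the jaw was about 60.0° from the felt stop, relieved the side load, opened the gripper and rose clear.
- **Last checks:** After release, the wrist camera shows the pointer on the second white mark. The picture gives 60.4° from the bar and 61.0° from the line on it, so the two readings and the jaw angle differ by up to 1°.
- **Other mill and contact:** The orange mill looks unchanged in the top view before and after. The gripper is about 130 mm above where it held the bar, and no force reads on the tool.

During the descent the arm drifted about 4 mm sideways, and closing the gripper put about 13 N of side load on it. I corrected both. No check failed.

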